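# Shut the cradle on a ball finial and hold its tray level before the camera

### The job

The ball finial of a blue-and-white jar lies loose in its carrying tray: with the tray standing on the table, slide the white half of the split cradle (the one with the blue knob) until it butts flush against the grey half with no gap left, so that the ball is shut in its pocket. Then pick the tray up (the wooden bar is its handle) and carry it to the inspection camera without tipping it, so that the ball stays in its pocket and the cradle stays shut, without bumping the camera or disturbing the other things on the table. Finish while still holding the tray up there in the gripper, level and still, its cradle side square to the camera and the ball straight in front of the lens at lens height, at the focus point 130 mm from the glass; do not set it down or let go.

Things in the scene. Friction and masses are not known exactly. Their poses are not given: they have to be found in the camera images.
- tray: Light-wood carrying tray, 240 mm (x) by 180 mm (y), 0.5 kg, loose. Origin: centre of its underside, z up; all heights of its parts are above the underside. Floor 6 mm thick; end walls at x = -120..-114 and 114..120, 22 mm high. The cradle side is -y, the +y side is a foam bed with sherds, 25 mm high. Starts with x roughly away from the robot, -y roughly towards the camera (within 0.6 rad).
- grey_face (a point): Middle of the lower edge of the flush face of the grey cradle half, fixed to the tray: tray x = 0, y = -56 mm, height 6 mm. Axes as the tray's. The grey half reaches from here to x = +64, 52 mm wide, its top 14 mm high beside the ball, 22 mm from x = 30 on. It stands in a straight channel along x, y = -83..-29, open towards -x, between two rails 14 mm high.
- slider_half: White loose cradle half, 64 mm long, 52 wide, 0.12 kg, lying on the tray floor in the channel (1 mm play each side); under 2 N slides it along the tray's x. Axes as the tray's. Origin: middle of the lower edge of its flush face (its +x end); it reaches to x = -64. Starts 18 to 38 mm short of the grey face; shut when its origin meets grey_face. Both halves have a half-round notch for the ball.
- knob (a point): Point on the axis of the white half's blue upright round knob: 16 mm diameter, standing free from 22 mm to 66 mm above the tray's underside, this point at 52 mm, 48 mm behind the flush face (-x).
- bar (a point): Centre of the tray's handle bar of darker wood: tray x = 0, y = 0, height 74 mm. It runs along x, 176 mm long, 16 mm thick in y, from 63 to 85 mm high, on two 16 mm square posts at x = -80 and +80. Bare wood, friction about 0.6. Axes as the tray's. The loaded tray balances within about 10 mm of here. The ball's top, 56 mm to the -y side, is 44 mm high.
- seat (a point): Where the ball's centre belongs in the tray: tray x = 0, y = -56 mm, height 24 mm. Below it the floor has a 16 mm round hole in which the ball rests; tipped past about 20 degrees the ball climbs out of it.
- finial_center (a point): Centre of the ball finial: glazed white ball with blue bands, 40 mm diameter, 0.07 kg, loose, starts in its seat.
- camera_stand: Inspection camera on a column stand, fixed to the table. Origin: foot of the column on the table; its y axis is the level viewing direction, z up. Base plate 150 by 130 mm, 12 mm high (y = -50..80); column 18 mm diameter, 312 mm high; grey camera head with a black lens in a white ring light (64 mm diameter), optical axis 190 mm above the table.
- lens (a point): Centre of the lens glass, 107 mm in front of the column, 190 mm above the table. Axes as the camera stand's.
- focus (a point): The focus point: on the optical axis 130 mm in front of the lens glass, 190 mm above the table. Axes as the camera stand's. With the cradle side square to the lens the tray's x axis is along this x axis.
- vase: Bystander: white vase with blue bands, 195 mm high, 134 mm widest, origin at the centre of its underside.
- jar_lid: Bystander: white lid with a broken stump where the finial was, 100 mm diameter, 34 mm high, origin at the centre of its underside.
- cotton_jar: Bystander: clear jar with a red cap, 72 mm diameter, 95 mm high, origin at the centre of its underside.
- solvent_bottle: Bystander: amber bottle with a black cap, 56 mm diameter, 120 mm high, origin at the centre of its underside.
- brush_pot: Bystander: white cup, 72 mm diameter, 90 mm high, origin at the centre of its underside.
- tile: Bystander: blue and white tile, 130 mm square, 9 mm thick, lying flat, origin at the centre of its underside.
- brush: Bystander: fine paint brush with black handle, 190 mm long, 9 mm thick, lying along its x axis, origin at its middle underside.
Mind the look-alikes: they are no part of the job. What is shaped like the slider_half but green or turquoise is not meant.

How it is judged (in metres and radians):
On the way, in this order (a step that is already met when the one before it is completed fails the run):
1. the white half is butted flush against the grey half (gap under 2 mm) with the ball in its seat and the tray still standing on the table (x of slider_half in the frame of tray above -0.002 m and distance between finial_center and seat below 0.006 m and height (world z) of tray below 0.006 m), for 0.2 s.
2. the tray is lifted by the gripper clear of the table, the cradle still shut and the ball in its pocket (height (world z) of tray above 0.05 m and contact force between the fingers and tray above 1 N and x of slider_half in the frame of tray above -0.004 m and distance between finial_center and seat below 0.006 m), for 0.2 s.
At the end, for the whole second after the job is handed in: Gripper alone holds the tray over 120 mm up, still, tilt under 0.08 rad; cradle gap under 4 mm; ball within 6 mm of its seat and at the focus point within 20 mm sideways, 25 mm in depth, 15 mm in height; cradle side to the lens, square within 0.2 rad (height (world z) of tray above 0.12 m and contact force between the fingers and tray above 1 N and angle between tray's own z axis and vertical below 0.08 rad and linear speed of tray below 0.03 m/s and angular speed of tray below 0.15 rad/s and x of slider_half in the frame of tray above -0.004 m and distance between finial_center and seat below 0.006 m and x of finial_center in the frame of focus between -0.02 and 0.02 m and y of finial_center in the frame of focus between -0.025 and 0.025 m and z of finial_center in the frame of focus between -0.015 and 0.015 m and angle between the y axis of tray and the y axis of camera_stand, either way round below 0.2 rad and y of tray in the frame of focus above 0 m and contact force between tray and camera_stand below 0.5 N and contact force between tray and vase below 0.5 N and contact force between tray and jar_lid below 0.5 N and contact force between tray and cotton_jar below 0.5 N and contact force between tray and solvent_bottle below 0.5 N and contact force between tray and brush_pot below 0.5 N and contact force between tray and tile below 0.5 N and contact force between tray and brush below 0.5 N); the arm keeps its last pose, push and grip.
It fails at once if the tray is tipped by more than 0.35 rad (angle between tray's own z axis and vertical above 0.35 rad).
It fails at once if the ball leaves its pocket (more than 12 mm from its seat) (distance between finial_center and seat above 0.012 m).
It fails at once if the camera is bumped by the tray or the robot (over 3 N) (contact force between any of tray, the fingers, the arm and camera_stand above 3 N).
It fails at once if a bystander is pushed more than 20 mm from its place or knocked over (distance of any of vase, jar_lid, cotton_jar, solvent_bottle, brush_pot, tile, brush from where it was at the start of the episode above 0.02 m or angle between any of vase, jar_lid, cotton_jar, solvent_bottle, brush_pot, tile's own z axis and vertical above 0.4 rad).
It also fails if it takes over 58 s, if anything falls off the work surface, if the arm or the gripper's body presses on something with over 40 N, if the wrist force passes 120 N, or if a joint passes its speed limit or range.

### The arm

A 6-joint arm with a two-finger parallel gripper is mounted at the origin on the work surface. World frame = base frame: x ahead of the robot, y to its left, z up, the work surface at z = 0. Lengths are in m, angles in degrees, forces in N, time in s.
With the tool pointing down it reaches from about 0.275 to 0.725 m from the base axis. Payload 5.6 kg.
Tool frame: the origin (TCP) lies midway between the tips of the shut fingers; the grasp point (between the pads) lies 19 mm behind it; z points along the fingers, y is the line along which they close (so a half turn about z gives the same grasp; the last joint's range is limited). The gripper opens to 85 mm and grips with 20 to 120 N. Pads are 22 mm wide; open, the fingers measure 114 mm over their backs; the gripper's body (76 mm by 85 mm) begins 54 mm behind the grasp point. The pads swing forward as they close: fully open they stand 13 mm farther back than shut.
Start: joints at [-48.552, 14.616, 6.199, 0, -81.583, -16.306], TCP at [0.234, -0.498, 0.231] pointing down, gripper open.
Joint ranges: [-168.99, 168.99], [-69.2, 112.95], [-62.41, 85.93], [-164.36, 98.24], [-168.68, -3.75], [-174.98, 174.98]. Speed limits (degrees/s): [147.25, 147.25, 180, 180, 180, 180].

### API

Orientations are given as [roll, pitch, yaw] about the fixed x, y, z axes, in that order (R = Rz(yaw) Ry(pitch) Rx(roll)).
In Python, from bench import r gives the robot as it stands. The module is installed in compiled form; this text tells all that it offers.
- The arm moves only by the tool send_rows, never from a script. Its argument "rows" is a list of rows, each an object of numbers: "jaw": the opening in per cent of the stroke, from 0 (shut) to 100 (fully open); "tx", "ty", "tz": the shift along the tool's x, y, z in cm; "ax", "ay", "az": the turn, a rotation vector about the tool's x, y, z in degrees. A call has 1 to 5 rows; each row is the pose to reach, as a shift and turn from the pose commanded when the call began, along the tool's axes at that moment; what a row does not reach only later rows make up. A row lasts 1/12 s, in which the tool goes at most 41.7 mm and 7.16 degrees, less where a joint would pass 70% of its speed; a pose out of reach is approached as far as the arm can. A call with a gripper value outside its range is refused whole. The fingers move at their own pace and stop on an object; the grip force is fixed at half the most. Time passes only in rows, so rows that repeat a pose let the fingers close. It gives the time, the measured TCP pose, the force, the opening and the grip force at its end, in the units of the state.
- r.sense(): the state, without advancing time (a new reading comes with each control period).
- r.grab_frame(name): name is "scene" or "top" or "wrist"; returns a dict with "image" (420x560x3 uint8, red, green, blue), "fx", "fy", "cx", "cy" (pixels), "k1" (the pictures are not rectified: a ray, as slopes to the right and down, at radius r is drawn at 1 + k1 r^2 times it, then the intrinsics apply), "cam_to_world" (4x4, takes a point from camera to world coordinates). Camera axes: x right, y down, z forward; pixel columns grow to the right and rows downward; lengths in m; the calibration is good to about 2 mm. A picture is of the moment at which its call begins. There is no depth.
- r.sign_off(): hands the job in; it is judged then, once.
The state is a dict: "t": time; "joints": joint angles; "joint_vel": joint speeds; "joint_torque": joint torques, N m; "tool_pos": TCP position; "tcp_rot": TCP orientation; "ft_force": force on the tool from outside, world axes, zero at the start; "moment": the same for the moment, N m; "opening": finger opening in m; "gripper_force": force on a finger pad.
Only numpy, scipy, OpenCV 4.12 (cv2) and the standard library are available. Lean on these libraries where they do the work, as an engineer would, in place of code of your own. Each camera call takes 0.05 s, during which the arm holds its last target. There are 200 camera calls.

## Working session

There is one attempt and no reset: what is moved stays moved. The work goes in short steps, Python scripts to look and compute and a tool call to move; the robot and the scene stay as the last step left them, time stands still between calls to the robot, and variables do not carry over. Pictures are saved under pics/ and viewed, at most 10 in all, crops included, and the job is handed in when it is done.

Besides the shell and the picture viewer there is one more tool, called by a JSON object that holds its "name" and its "arguments", one argument or row to a line. send_rows: Moves the arm, as the interface text tells. Its arguments: {"type":"object","properties":{"rows":{"type":"array"}},"required":["rows"]}

```bash
mkdir -p pics
cat > h.py <<'E'
import numpy as np, cv2
from bench import r
def ray(f,u,v):
    K=np.array([[f["fx"],0,f["cx"]],[0,f["fy"],f["cy"]],[0,0,1]]);
    x=(u-f["cx"])/f["fx"];y=(v-f["cy"])/f["fy"];a,b=x,y
    for _ in range(20):
        s=1+f["k1"]*(a*a+b*b);a,b=x/s,y/s
    T=np.array(f["cam_to_world"]);return T[:3,3],T[:3,:3]@np.array([a,b,1.])
def onz(f,u,v,z):
    o,d=ray(f,u,v);return o+d*(z-o[2])/d[2]
def proj(f,p):
    T=np.array(f["cam_to_world"]);c=T[:3,:3].T@(np.array(p)-T[:3,3]);a,b=c[0]/c[2],c[1]/c[2]
    s=1+f["k1"]*(a*a+b*b);return f["fx"]*a*s+f["cx"],f["fy"]*b*s+f["cy"]
E
python3 - <<'E'
from h import *
import pickle
for n in ["scene","top"]:
    f=r.grab_frame(n);pickle.dump(f,open(n+"0.pkl","wb"))
    cv2.imwrite(f"pics/{n}0.png",cv2.resize(f["image"][:,:,::-1],(800,600),interpolation=cv2.INTER_CUBIC))
    print(n,f["fx"],f["k1"],np.round(f["cam_to_world"],3).tolist())
s=r.sense();print(s["tool_pos"],s["tcp_rot"],s["opening"])
E
```

```text
scene 432.69272174882985 -0.009378466532371042 [[0.892, 0.232, -0.387, 1.101], [0.451, -0.504, 0.737, -0.997], [-0.024, -0.832, -0.554, 0.875], [0.0, 0.0, 0.0, 1.0]]
top 454.4319460868091 -0.055373737643611906 [[-0.009, -0.992, 0.126, 0.402], [-1.0, 0.011, 0.02, 0.001], [-0.022, -0.126, -0.992, 1.323], [0.0, 0.0, 0.0, 1.0]]
[ 0.23350054 -0.49746014  0.23047848] [ 1.79899923e+02 -5.96183582e-03 -1.54864205e+02] 0.08544850745856258
```

View pics/scene0.png

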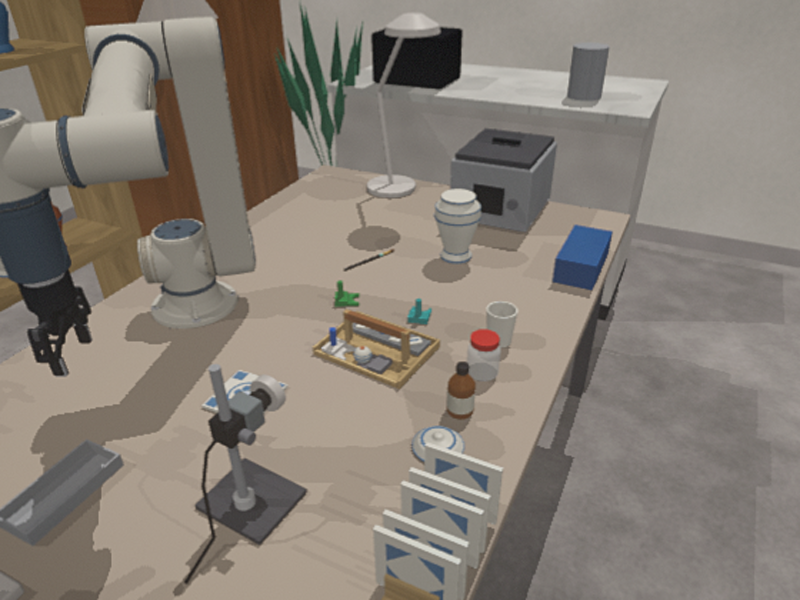

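View pics/top0.png

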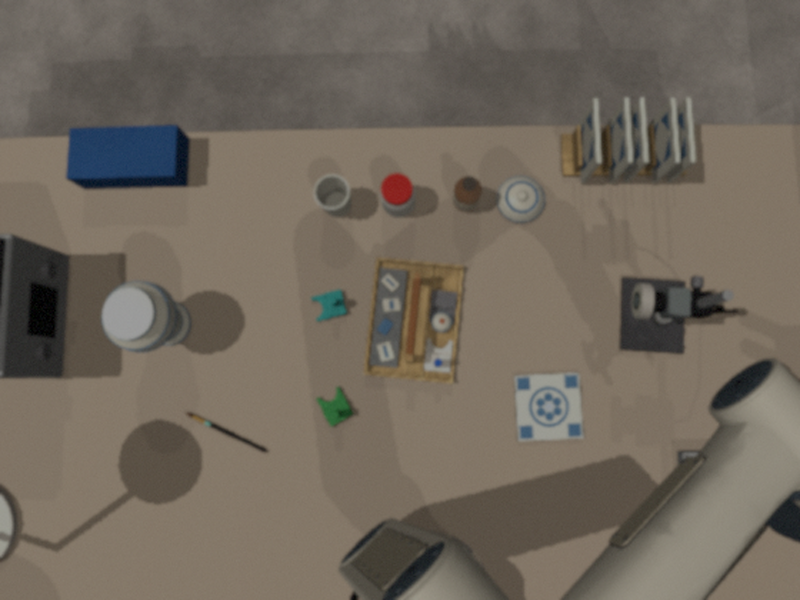

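The scene view shows the tray at (375,345), with the blue knob at (333,337) and the camera stand at (240,440). In the top view the tray's corners are about (379,261), (466,266), (455,382) and (366,374). The knob is at (438,363), the ball at (442,321), and the camera's ring light at (643,302), facing +y.

Run:
```python
from h import *
import pickle
t=pickle.load(open("top0.pkl","rb"));s=pickle.load(open("scene0.pkl","rb"))
def crop(f,x,y,w,h): return cv2.resize(f["image"][y:y+h,x:x+w,::-1],(400,300),interpolation=cv2.INTER_CUBIC)
m=np.vstack([np.hstack([crop(t,240,175,120,90),crop(t,420,180,120,90)]),np.hstack([crop(s,212,205,120,90),crop(s,130,250,120,90+20-20)])])
cv2.imwrite("pics/m.png",m)
for n,f,x,y,w,h in[("top",t,280,235,50,35),("scene",s,225,222,20,30)]:
    I=f["image"][y:y+h,x:x+w].astype(int);M=((I[...,2]>I[...,0]+40)&(I[...,2]>90)).astype(np.uint8)
    k,l,st,c=cv2.connectedComponentsWithStats(M)
    for i in range(1,k): print(n,st[i]+np.array([x,y,0,0,0]),c[i]+[x,y])
```

```text
top [305 252   4   4  14] [306.28571429 253.5       ]
scene [231 229   4  13  43] [232.74418605 234.39534884]
```

View pics/m.png

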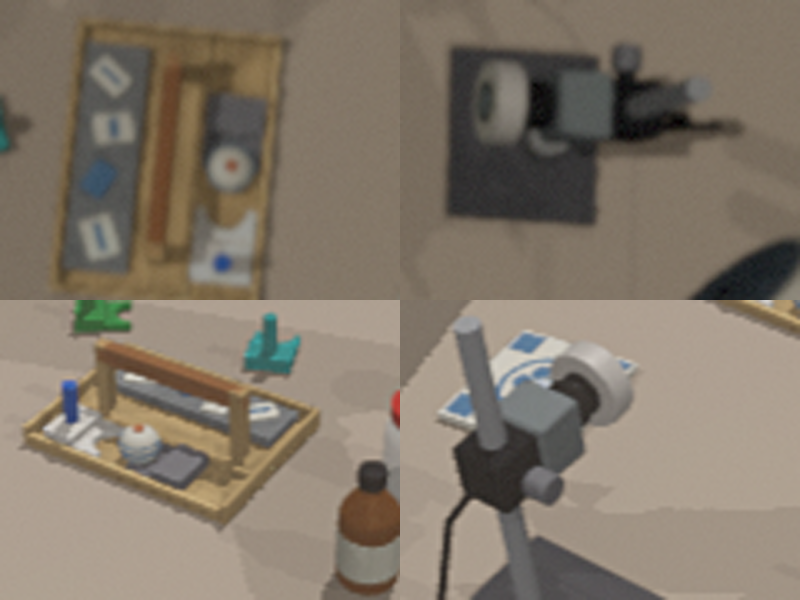

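The mosaic, in 3.33x crops, shows four things:
- **Tray (top view):** the rim corners are at (82,24), (286,40), (50,290) and (265,303).
- **Bar (top view):** its top runs from (172,66) to (157,258).
- **Knob and ball (top view):** the knob is at (222,263) and the ball at (230,167).
- **Camera (top view):** the base plate corners are at (449,47), (598,52), (595,223) and (446,214), and the column top is at (700,90).

Run:
```python
from h import *
import pickle
t=pickle.load(open("top0.pkl","rb"));s=pickle.load(open("scene0.pkl","rb"))
T=lambda p,z:onz(t,240+p[0]/3.333,175+p[1]/3.333,z)[:2]
C=lambda p,z:onz(t,420+(p[0]-400)/3.333,180+p[1]/3.333,z)[:2]
S=lambda p,z:onz(s,212+p[0]/3.333,205+(p[1]-300)/3.333,z)[:2]
D=lambda p,z:onz(s,130+(p[0]-400)/3.333,250+(p[1]-300)/3.333,z)[:2]
np.set_printoptions(precision=3,suppress=True)
c=np.array([T(p,.022) for p in[(82,24),(286,40),(265,303),(50,290)]]);print("tray",c.tolist(),c.mean(0),np.linalg.norm(c-np.roll(c,1,0),axis=1))
d=c[0]+c[1]-c[2]-c[3];print("yaw",np.degrees(np.arctan2(d[1],d[0])))
c2=np.array([S(p,.022) for p in[(320,412),(222,518),(25,432)]]);print("tray scene",c2.tolist(),(c2[0]+c2[2])/2)
b=np.array([T((172,66),.085),T((157,258),.085)]);d=b[0]-b[1];print("bar(+y edge?)",b,b.mean(0),np.linalg.norm(d),np.degrees(np.arctan2(d[1],d[0])))
print("ball",T((230,167),.03),S((140,443),.024),"knob",onz(t,306.28,253.5,.063)[:2],onz(s,232.74,234.4,.044)[:2], onz(s,232.74,229,.066)[:2])
p=np.array([C(q,.012) for q in[(449,47),(598,52),(595,223),(446,214)]]);print("plate",p,np.linalg.norm(p-np.roll(p,1,0),axis=1))
print("col top",C((700,90),.312),D((468,325),.312),"ring",C((501,103),.19),C((486,103),.19),D((595,382),.19))
k=C((486,103),.19)
print("vase",onz(t,130*.7,316*.7,.195),"lid",onz(t,522*.7,200*.7,.03),"tile",onz(t,549*.7,407*.7,.009))
```

```text
tray [[0.6556890311134389, 0.096930420988652], [0.6392765897953404, -0.08094793491456029], [0.4119106848981613, -0.05883666117379099], [0.4245699934154924, 0.12482974165527205]] [0.533 0.02 ] [0.233 0.179 0.228 0.184]
yaw -6.225094894906374
tray scene [[0.6660399623191982, 0.09158952225258477], [0.6487184837423761, -0.0967393537694533], [0.4150123038838792, -0.0621097319234698]] [0.541 0.015]
bar(+y edge?) [[0.607 0.018]
 [0.449 0.031]] [0.528 0.025] 0.15896311584583842 -4.946622811211643
ball [ 0.528 -0.03 ] [ 0.528 -0.032] knob [ 0.446 -0.021] [ 0.442 -0.02 ] [ 0.444 -0.019]
plate [[ 0.616 -0.399]
 [ 0.611 -0.531]
 [ 0.461 -0.519]
 [ 0.47  -0.39 ]] [0.146 0.132 0.15  0.13 ]
col top [ 0.536 -0.477] [ 0.54 -0.48] ring [ 0.544 -0.382] [ 0.544 -0.371] [ 0.547 -0.381]
vase [0.527 0.528 0.195] lid [ 0.776 -0.199  0.03 ] tile [ 0.356 -0.244  0.009]
```

```bash
cat >> h.py <<'E'
from scipy.spatial.transform import Rotation as Ro
def go(p,yaw):
    """shift (cm) and turn (deg) in tool axes to reach TCP p, pointing down at yaw"""
    s=r.sense();R=Ro.from_euler("xyz",s["tcp_rot"],degrees=True);G=Ro.from_euler("xyz",[180,0,yaw],degrees=True)
    print("t%.2f"%s["t"],np.round(s["tool_pos"],4),np.round(s["tcp_rot"],2),"F",np.round(s["ft_force"],1),"op",round(s["opening"],4))
    print("shift",np.round(R.inv().apply(np.array(p)-s["tool_pos"])*100,2),"turn",np.round((R.inv()*G).as_rotvec(degrees=True),2))
E
echo
```

{"name": "send_rows", "arguments": {
  "rows": [
    {"jaw": 0,"tx": -14.2,"ty": 14.1,"tz": 0,"az": 31.3},
    {"jaw": 0,"tx": -14.2,"ty": 14.1,"tz": 0,"az": 31.3},
    {"jaw": 0,"tx": -14.2,"ty": 14.1,"tz": 0,"az": 31.3},
    {"jaw": 0,"tx": -14.2,"ty": 14.1,"tz": 0,"az": 31.3},
    {"jaw": 0,"tx": -14.2,"ty": 14.1,"tz": 0,"az": 31.3}
  ]
}}

```text
invalid input at $.rows[0]: expected keys jaw, tx, ty, tz, ax, ay, az
```

```bash
python3 -c "
from h import *
go([.409,-.016,.13],173.8)"
```

```text
t0.10 [ 0.2335 -0.4975  0.2305] [ 1.7990e+02 -1.0000e-02 -1.5486e+02] F [-0.4 -0.1 -0.3] op 0.0854
shift [-36.34  36.11  10.11] turn [ 1.000e-01 -3.000e-02  3.134e+01]
```

{"name": "send_rows", "arguments": {
  "rows": [
    {"jaw": 0,"tx": -14.2,"ty": 14.1,"tz": 0,"ax": 0,"ay": 0,"az": 31.3},
    {"jaw": 0,"tx": -14.2,"ty": 14.1,"tz": 0,"ax": 0,"ay": 0,"az": 31.3},
    {"jaw": 0,"tx": -14.2,"ty": 14.1,"tz": 0,"ax": 0,"ay": 0,"az": 31.3},
    {"jaw": 0,"tx": -14.2,"ty": 14.1,"tz": 0,"ax": 0,"ay": 0,"az": 31.3},
    {"jaw": 0,"tx": -14.2,"ty": 14.1,"tz": 0,"ax": 0,"ay": 0,"az": 31.3}
  ]
}}

```text
t: 0.52
tool_pos: [0.2976, -0.3219, 0.2309]
tcp_rot: [180.0, -0.0, 174.0]
ft_force: [-0.1, 0.6, 0.0]
opening: 0.0254
gripper_force: 0.0
```

```bash
python3 -c "
from h import *
go([.409,-.016,.17],173.8)"
```

```text
t0.52 [ 0.2976 -0.3219  0.2309] [ 1.7997e+02 -4.0000e-02  1.7404e+02] F [-0.1  0.6  0. ] op 0.0254
shift [-7.9  31.58  6.1 ] turn [ 0.03 -0.04  0.24]
```

{"name": "send_rows", "arguments": {
  "rows": [
    {"jaw": 0,"tx": -3.9,"ty": 16,"tz": 3,"ax": 0,"ay": 0,"az": 0},
    {"jaw": 0,"tx": -3.9,"ty": 16,"tz": 3,"ax": 0,"ay": 0,"az": 0},
    {"jaw": 0,"tx": -3.9,"ty": 16,"tz": 3,"ax": 0,"ay": 0,"az": 0},
    {"jaw": 0,"tx": -3.9,"ty": 16,"tz": 3,"ax": 0,"ay": 0,"az": 0},
    {"jaw": 0,"tx": -3.9,"ty": 16,"tz": 3,"ax": 0,"ay": 0,"az": 0}
  ]
}}

```text
t: 0.93
tool_pos: [0.3531, -0.1624, 0.1999]
tcp_rot: [179.9, -0.1, 174.8]
ft_force: [-0.3, -0.0, -0.6]
opening: 0.0003
gripper_force: 0.0
```

{"name": "send_rows", "arguments": {
  "rows": [
    {"jaw": 0,"tx": -3.5,"ty": 14.5,"tz": 3,"ax": 0,"ay": 0,"az": 0},
    {"jaw": 0,"tx": -3.5,"ty": 14.5,"tz": 3,"ax": 0,"ay": 0,"az": 0},
    {"jaw": 0,"tx": -3.5,"ty": 14.5,"tz": 3,"ax": 0,"ay": 0,"az": 0},
    {"jaw": 0,"tx": -3.5,"ty": 14.5,"tz": 3,"ax": 0,"ay": 0,"az": 0},
    {"jaw": 0,"tx": -3.5,"ty": 14.5,"tz": 3,"ax": 0,"ay": 0,"az": 0}
  ]
}}

```text
t: 1.35
tool_pos: [0.4016, -0.0238, 0.1699]
tcp_rot: [180.0, -0.1, 174.6]
ft_force: [0.6, 0.1, -0.2]
opening: 0.0001
gripper_force: 0.0
```

```bash
python3 -c "
from h import *
import pickle
f=r.grab_frame('wrist');pickle.dump(f,open('w1.pkl','wb'));g=r.grab_frame('scene');pickle.dump(g,open('s1.pkl','wb'))
m=np.hstack([cv2.resize(f['image'],(480,360)),cv2.resize(g['image'][160:300,160:340],(320,249))[:,:] if 0 else cv2.copyMakeBorder(cv2.resize(g['image'][170:300,180:310],(320,320)),0,40,0,0,cv2.BORDER_CONSTANT)])
cv2.imwrite('pics/w1.png',m[:,:,::-1])
go([.409,-.016,.10],173.8)
print(proj(f,(.444,-.02,.066)),proj(f,(.528,-.031,.044)))"
```

```text
t1.45 [ 0.401  -0.0265  0.1709] [-1.7997e+02 -9.0000e-02  1.7452e+02] F [0.6 0.8 0.1] op 0.0001
shift [-0.71  1.13  7.08] turn [-0.03 -0.09  0.72]
(np.float64(290.60319281500944), np.float64(261.7792867805261)) (np.float64(285.43891741748257), np.float64(337.078121845272))
```

View pics/w1.png

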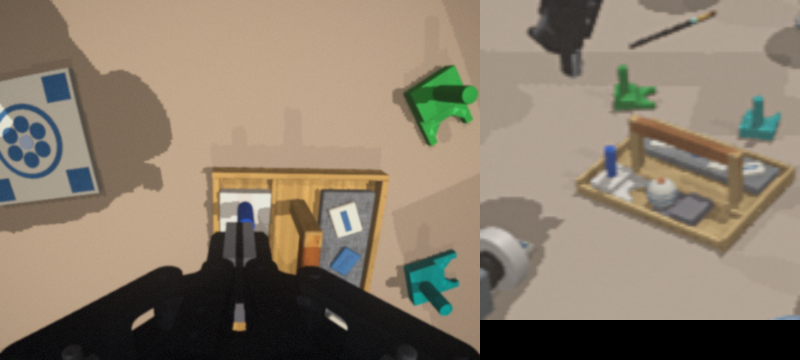

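The wrist view (left, 480 px wide) shows the tray's near wall from (213,173) to (387,176). The blue knob is at (246,212), just ahead of the shut fingers, and the wooden bar is at (310,240).

```bash
python3 -c "
from h import *
import pickle
f=pickle.load(open('w1.pkl','rb'));k=560/480
A=onz(f,213*k,172*k,.022);B=onz(f,387*k,174*k,.022);print(A,B,np.linalg.norm(A-B),'yaw',np.degrees(np.arctan2(*(B-A)[1::-1]))-90)
I=f['image'].astype(int);M=((I[...,2]>I[...,0]+50)&(I[...,2]>80));M[:,:265]=0;M[:,310:]=0;M[:210]=0
v,u=np.nonzero(M);print(u.min(),u.max(),v.min(),v.max(),np.median(u))
print('knob col at top/bot',[onz(f,np.median(u),vv,z) for vv,z in((v.min(),.022),(v.max(),.066))])
print(proj(f,(.444,-.02,.022)),proj(f,(.444,-.02,.066)))
"
```

```text
[ 0.40488167 -0.05109351  0.022     ] [0.42334457 0.12341789 0.022     ] 0.17548534577789637 yaw -6.039292812636305
279 296 238 265 288.0
knob col at top/bot [array([ 0.44178041, -0.02071988,  0.022     ]), array([ 0.4464963 , -0.02220169,  0.066     ])]
(np.float64(289.03714200694554), np.float64(240.27850623388656)) (np.float64(290.60319281500944), np.float64(261.7792867805261))
```

{"name": "send_rows", "arguments": {
  "rows": [
    {"jaw": 0,"tx": -0.7,"ty": 1.0,"tz": 3.5,"ax": 0,"ay": 0,"az": 0.7},
    {"jaw": 0,"tx": -0.7,"ty": 1.0,"tz": 7,"ax": 0,"ay": 0,"az": 0.7},
    {"jaw": 0,"tx": -0.7,"ty": 1.0,"tz": 10,"ax": 0,"ay": 0,"az": 0.7},
    {"jaw": 0,"tx": -0.7,"ty": 1.0,"tz": 10,"ax": 0,"ay": 0,"az": 0.7},
    {"jaw": 0,"tx": -0.7,"ty": 1.0,"tz": 10,"ax": 0,"ay": 0,"az": 0.7}
  ]
}}

```text
t: 1.87
tool_pos: [0.4083, -0.0192, 0.0712]
tcp_rot: [-179.9, -0.2, 173.6]
ft_force: [-0.5, -0.3, 1.1]
opening: 0.0001
gripper_force: 0.0
```

```bash
python3 -c "
from h import *
go([.409,-.017,.036],174)"
```

```text
t1.87 [ 0.4083 -0.0192  0.0712] [-1.7989e+02 -1.5000e-01  1.7363e+02] F [-0.5 -0.3  1.1] op 0.0001
shift [-0.06  0.23  3.52] turn [-0.11 -0.15 -0.37]
```

{"name": "send_rows", "arguments": {
  "rows": [
    {"jaw": 0,"tx": 0,"ty": 0.2,"tz": 1.5,"ax": 0,"ay": 0,"az": -0.4},
    {"jaw": 0,"tx": 0,"ty": 0.2,"tz": 3,"ax": 0,"ay": 0,"az": -0.4},
    {"jaw": 0,"tx": 0,"ty": 0.2,"tz": 3.5,"ax": 0,"ay": 0,"az": -0.4},
    {"jaw": 0,"tx": -0.5,"ty": 0.2,"tz": 3.5,"ax": 0,"ay": 0,"az": -0.4},
    {"jaw": 0,"tx": -1.0,"ty": 0.2,"tz": 3.5,"ax": 0,"ay": 0,"az": -0.4}
  ]
}}

```text
t: 2.28
tool_pos: [0.4209, -0.0171, 0.0381]
tcp_rot: [180.0, 0.1, 174.1]
ft_force: [-0.1, -0.1, 0.9]
opening: -0.0002
gripper_force: 0.0
```

{"name": "send_rows", "arguments": {
  "rows": [
    {"jaw": 0,"tx": -0.3,"ty": 0,"tz": 0,"ax": 0,"ay": 0,"az": 0},
    {"jaw": 0,"tx": -0.6,"ty": 0,"tz": 0,"ax": 0,"ay": 0,"az": 0},
    {"jaw": 0,"tx": -0.9,"ty": 0,"tz": 0,"ax": 0,"ay": 0,"az": 0},
    {"jaw": 0,"tx": -1.2,"ty": 0,"tz": 0,"ax": 0,"ay": 0,"az": 0},
    {"jaw": 0,"tx": -1.5,"ty": 0,"tz": 0,"ax": 0,"ay": 0,"az": 0}
  ]
}}

```text
t: 2.7
tool_pos: [0.4343, -0.0186, 0.0365]
tcp_rot: [-180.0, -0.0, 174.1]
ft_force: [0.1, 0.6, 0.8]
opening: 0.0003
gripper_force: 0.8
```

{"name": "send_rows", "arguments": {
  "rows": [
    {"jaw": 0,"tx": -0.3,"ty": 0,"tz": 0,"ax": 0,"ay": 0,"az": 0},
    {"jaw": 0,"tx": -0.6,"ty": 0,"tz": 0,"ax": 0,"ay": 0,"az": 0},
    {"jaw": 0,"tx": -0.9,"ty": 0,"tz": 0,"ax": 0,"ay": 0,"az": 0},
    {"jaw": 0,"tx": -1.2,"ty": 0,"tz": 0,"ax": 0,"ay": 0,"az": 0},
    {"jaw": 0,"tx": -1.5,"ty": 0,"tz": 0,"ax": 0,"ay": 0,"az": 0}
  ]
}}

```text
t: 3.12
tool_pos: [0.4494, -0.0202, 0.0363]
tcp_rot: [-180.0, -0.0, 174.1]
ft_force: [-1.2, 0.6, 1.1]
opening: 0.0
gripper_force: 0.8
```

```bash
python3 -c "
from h import *
import pickle
g=r.grab_frame('scene');pickle.dump(g,open('s2.pkl','wb'))
f=r.grab_frame('wrist')
m=np.hstack([cv2.resize(g['image'][190:300,200:320],(400,367),interpolation=cv2.INTER_CUBIC),cv2.resize(f['image'],(400,367))])
cv2.imwrite('pics/s2.png',m[:,:,::-1])
go([.468,-.022,.036],174)"
```

```text
t3.22 [ 0.45   -0.0201  0.0364] [1.7999e+02 5.0000e-02 1.7409e+02] F [-0.6 -0.5 -0.1] op -0.0002
shift [-1.81 -0.01  0.04] turn [0.01 0.05 0.09]
```

View pics/s2.png

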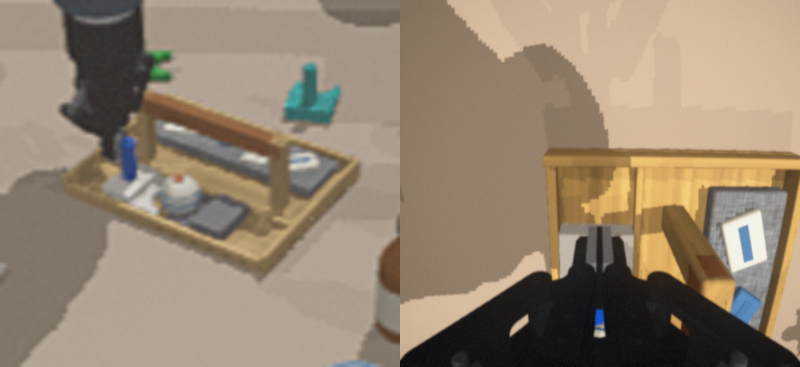

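The scene crop shows the finger behind the blue knob at (128,155). The white half has moved towards the ball at (180,190), and the tray hasn't shifted. I'll keep pushing gently and watch the force.

{"name": "send_rows", "arguments": {
  "rows": [
    {"jaw": 0,"tx": -0.2,"ty": 0,"tz": 0,"ax": 0,"ay": 0,"az": 0},
    {"jaw": 0,"tx": -0.4,"ty": 0,"tz": 0,"ax": 0,"ay": 0,"az": 0},
    {"jaw": 0,"tx": -0.6,"ty": 0,"tz": 0,"ax": 0,"ay": 0,"az": 0},
    {"jaw": 0,"tx": -0.8,"ty": 0,"tz": 0,"ax": 0,"ay": 0,"az": 0},
    {"jaw": 0,"tx": -1.0,"ty": 0,"tz": 0,"ax": 0,"ay": 0,"az": 0}
  ]
}}

```text
t: 3.63
tool_pos: [0.4593, -0.0212, 0.0363]
tcp_rot: [-180.0, -0.0, 174.1]
ft_force: [-0.3, 0.1, 0.3]
opening: 0.0001
gripper_force: 0.5
```

{"name": "send_rows", "arguments": {
  "rows": [
    {"jaw": 0,"tx": -0.1,"ty": 0,"tz": 0,"ax": 0,"ay": 0,"az": 0},
    {"jaw": 0,"tx": -0.2,"ty": 0,"tz": 0,"ax": 0,"ay": 0,"az": 0},
    {"jaw": 0,"tx": -0.3,"ty": 0,"tz": 0,"ax": 0,"ay": 0,"az": 0},
    {"jaw": 0,"tx": -0.4,"ty": 0,"tz": 0,"ax": 0,"ay": 0,"az": 0},
    {"jaw": 0,"tx": -0.4,"ty": 0,"tz": 0,"ax": 0,"ay": 0,"az": 0}
  ]
}}

```text
t: 4.05
tool_pos: [0.4614, -0.0218, 0.0361]
tcp_rot: [-180.0, -0.2, 174.1]
ft_force: [-5.7, 0.9, 5.4]
opening: 0.0002
gripper_force: 3.1
```

{"name": "send_rows", "arguments": {
  "rows": [
    {"jaw": 0,"tx": -0.1,"ty": 0,"tz": 0,"ax": 0,"ay": 0,"az": 0},
    {"jaw": 0,"tx": -0.2,"ty": 0,"tz": 0,"ax": 0,"ay": 0,"az": 0},
    {"jaw": 0,"tx": -0.3,"ty": 0,"tz": 0,"ax": 0,"ay": 0,"az": 0},
    {"jaw": 0,"tx": -0.3,"ty": 0,"tz": 0,"ax": 0,"ay": 0,"az": 0},
    {"jaw": 0,"tx": -0.3,"ty": 0,"tz": 0,"ax": 0,"ay": 0,"az": 0}
  ]
}}

```text
t: 4.47
tool_pos: [0.4636, -0.0225, 0.036]
tcp_rot: [-179.9, -0.3, 174.1]
ft_force: [-8.5, 0.5, 5.7]
opening: -0.0003
gripper_force: 3.9
```

{"name": "send_rows", "arguments": {
  "rows": [
    {"jaw": 0,"tx": 0.3,"ty": 0,"tz": 0,"ax": 0,"ay": 0,"az": 0},
    {"jaw": 0,"tx": 1.5,"ty": 0,"tz": 0,"ax": 0,"ay": 0,"az": 0},
    {"jaw": 0,"tx": 3,"ty": 0,"tz": 0,"ax": 0,"ay": 0,"az": 0},
    {"jaw": 0,"tx": 3,"ty": 0,"tz": -3,"ax": 0,"ay": 0,"az": 0},
    {"jaw": 0,"tx": 3,"ty": 0,"tz": -7,"ax": 0,"ay": 0,"az": 0}
  ]
}}

```text
t: 4.88
tool_pos: [0.4333, -0.0192, 0.1046]
tcp_rot: [-179.9, -0.4, 174.1]
ft_force: [1.8, 0.9, 0.8]
opening: -0.0002
gripper_force: 0.0
```

{"name": "send_rows", "arguments": {
  "rows": [
    {"jaw": 50,"tx": 4,"ty": 0,"tz": -4,"ax": 0,"ay": 0,"az": 0},
    {"jaw": 100,"tx": 8,"ty": 0,"tz": -8,"ax": 0,"ay": 0,"az": 0},
    {"jaw": 100,"tx": 10,"ty": 0,"tz": -10,"ax": 0,"ay": 0,"az": 0},
    {"jaw": 100,"tx": 10,"ty": 0,"tz": -10,"ax": 0,"ay": 0,"az": 0},
    {"jaw": 100,"tx": 10,"ty": 0,"tz": -10,"ax": 0,"ay": 0,"az": 0}
  ]
}}

```text
t: 5.3
tool_pos: [0.3372, -0.0079, 0.2102]
tcp_rot: [179.7, 0.5, 174.2]
ft_force: [-0.1, 0.9, -0.2]
opening: 0.0604
gripper_force: 0.0
```

```bash
python3 -c "
from h import *
import pickle
F={n:r.grab_frame(n) for n in('scene','top','wrist')};pickle.dump(F,open('F3.pkl','wb'))
c=lambda f,x,y,w,h:cv2.resize(f['image'][y:y+h,x:x+w],(400,300),interpolation=cv2.INTER_CUBIC)
m=np.vstack([np.hstack([c(F['scene'],222,215,80,60),c(F['top'],250,180,100,75+10)]),np.hstack([c(F['wrist'],0,0,560,420),c(F['wrist'],200,200,280,210)])])
cv2.imwrite('pics/s3.png',m[:,:,::-1])
go([.530,.024,.15],174)"
```

```text
t5.45 [ 0.3371 -0.0082  0.206 ] [1.7997e+02 3.0000e-02 1.7410e+02] F [-0.2  1.1 -0.4] op 0.0814
shift [-18.86   5.18   5.61] turn [0.03 0.03 0.1 ]
```

View pics/s3.png

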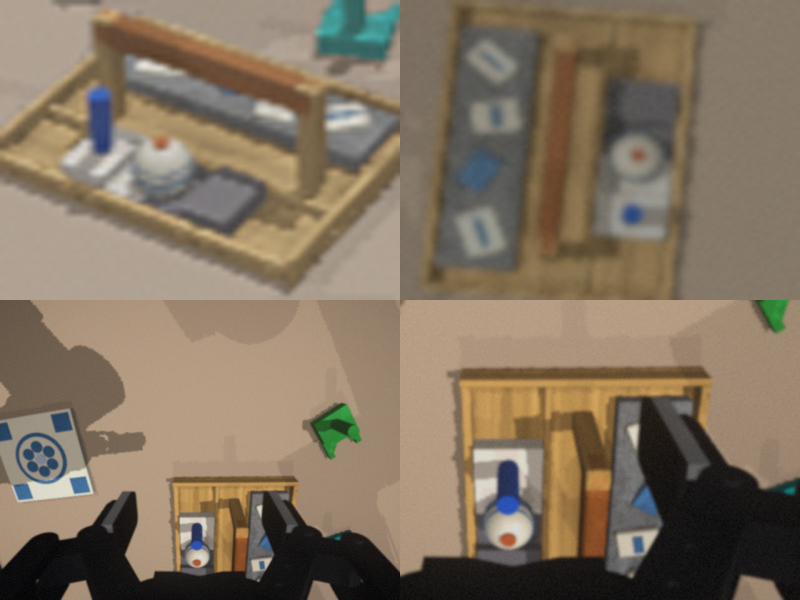

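The mosaic shows the white and grey halves as one closed block around the ball. In the top crop the ball is at (637,157) and the knob at (632,214). In the wrist crop the near wall runs from (460,372) to (711,374). I'll check this with numbers.

```bash
python3 -c "
from h import *
import pickle
np.set_printoptions(precision=4,suppress=True)
F=pickle.load(open('F3.pkl','rb'));t=F['top'];w=F['wrist'];s=F['scene']
W=lambda x,y,z:onz(w,200+(x-400)/1.4286,200+(y-300)/1.4286,z)
A=W(460,371,.022);B=W(711,373,.022);d=B-A;yaw=np.arctan2(d[1],d[0])-np.pi/2
x=np.array([np.cos(yaw),np.sin(yaw)]);print('wall',A,B,np.degrees(yaw),'centre',(A+B)[:2]/2+.12*x)
T=lambda u,v,z:onz(t,250+(u-400)/4,180+v/3.53,z)
ball=T(637,157,.03);print('ball',ball,'white near edge',T(632,238,.022),'grey far',T(641,80,.022))
def blue(f,b):
    I=f['image'].astype(int);M=(I[...,2]>I[...,0]+40)&(I[...,2]>80);Z=np.zeros_like(M);Z[b[1]:b[3],b[0]:b[2]]=1
    v,u=np.nonzero(M&Z);return u,v
u,v=blue(t,(298,232,318,250));k=onz(t,u.mean(),v.mean(),.063);print('knob',k,'to ball x',(k-ball)[:2]@x)
print('bar ends top',T(565,50,.085),T(548,254,.085))
"
```

```text
wall [ 0.4008 -0.0524  0.022 ] [0.4212 0.124  0.022 ] -6.613329719682737 centre [0.5302 0.022 ]
ball [ 0.5297 -0.0311  0.03  ] white near edge [ 0.4647 -0.0268  0.022 ] grey far [ 0.5938 -0.0351  0.022 ]
knob [ 0.4829 -0.025   0.063 ] to ball x -0.04721027998793312
bar ends top [0.6089 0.0187 0.085 ] [0.4499 0.0317 0.085 ]
```

{"name": "send_rows", "arguments": {
  "rows": [
    {"jaw": 100,"tx": -19.2,"ty": 5.2,"tz": 3,"ax": 0,"ay": 0,"az": 0},
    {"jaw": 100,"tx": -19.2,"ty": 5.2,"tz": 3,"ax": 0,"ay": 0,"az": 0},
    {"jaw": 80,"tx": -19.2,"ty": 5.2,"tz": 4,"ax": 0,"ay": 0,"az": 0},
    {"jaw": 70,"tx": -19.2,"ty": 5.2,"tz": 5,"ax": 0,"ay": 0,"az": 0},
    {"jaw": 70,"tx": -19.2,"ty": 5.2,"tz": 5.6,"ax": 0,"ay": 0,"az": 0}
  ]
}}

```text
t: 5.87
tool_pos: [0.5361, 0.0232, 0.1482]
tcp_rot: [-180.0, -0.0, 174.0]
ft_force: [0.1, 0.3, 1.0]
opening: 0.0598
gripper_force: 0.0
```

```bash
python3 -c "
from h import *
f=r.grab_frame('wrist');cv2.imwrite('pics/w4.png',f['image'][:,:,::-1])
go([.533,.0245,.055],173.8)"
```

```text
t5.92 [0.5386 0.0239 0.1397] [-179.7    -0.62  174.04] F [ 6.   1.5 -7.5] op 0.0597
shift [0.47 0.05 8.47] turn [-0.3  -0.62  0.24]
```

View pics/w4.png

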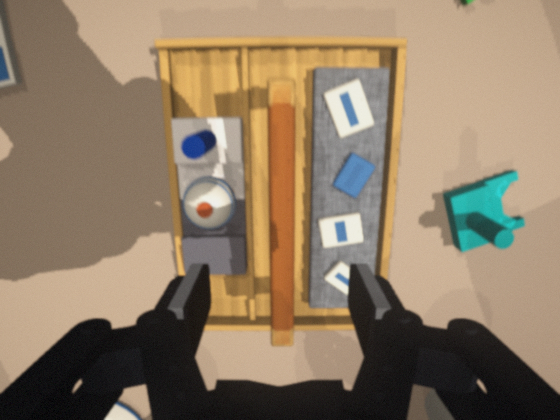

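The wrist picture shows the bar running from (281,83) to (283,345), midway between the fingers at u=210 and u=350. The cradle is shut, with the knob at (197,145) and the ball at (208,203).

{"name": "send_rows", "arguments": {
  "rows": [
    {"jaw": 70,"tx": 0.3,"ty": 0,"tz": 2,"ax": 0,"ay": 0,"az": 0},
    {"jaw": 70,"tx": 0.3,"ty": 0,"tz": 4,"ax": 0,"ay": 0,"az": 0},
    {"jaw": 70,"tx": 0.3,"ty": 0,"tz": 6,"ax": 0,"ay": 0,"az": 0},
    {"jaw": 70,"tx": 0.3,"ty": 0,"tz": 8,"ax": 0,"ay": 0,"az": 0},
    {"jaw": 70,"tx": 0.3,"ty": 0,"tz": 9,"ax": 0,"ay": 0,"az": 0}
  ]
}}

```text
t: 6.33
tool_pos: [0.5282, 0.0229, 0.0557]
tcp_rot: [-179.9, -0.4, 174.0]
ft_force: [-0.2, -1.1, 0.4]
opening: 0.0599
gripper_force: 0.0
```

```bash
python3 -c "
from h import *
f=r.grab_frame('top')
print([onz(f,1,1,0)*0]) if 0 else None
go([.533,.0245,.055],173.8)"
```

```text
t6.38 [0.5275 0.0228 0.055 ] [-179.84   -0.48  174.01] F [-0.3 -0.3 -1.8] op 0.0597
shift [-0.53  0.23 -0.  ] turn [-0.16 -0.48  0.21]
```

{"name": "send_rows", "arguments": {
  "rows": [
    {"jaw": 70,"tx": -0.5,"ty": 0.15,"tz": 0,"ax": 0,"ay": 0,"az": 0},
    {"jaw": 70,"tx": -0.5,"ty": 0.15,"tz": 0,"ax": 0,"ay": 0,"az": 0},
    {"jaw": 40,"tx": -0.5,"ty": 0.15,"tz": 0,"ax": 0,"ay": 0,"az": 0},
    {"jaw": 30,"tx": -0.5,"ty": 0.15,"tz": 0,"ax": 0,"ay": 0,"az": 0},
    {"jaw": 22,"tx": -0.5,"ty": 0.15,"tz": 0,"ax": 0,"ay": 0,"az": 0}
  ]
}}

```text
t: 6.8
tool_pos: [0.5358, 0.0249, 0.0613]
tcp_rot: [180.0, 0.1, 174.1]
ft_force: [0.0, -0.2, -0.8]
opening: 0.024
gripper_force: 0.0
```

{"name": "send_rows", "arguments": {
  "rows": [
    {"jaw": 20,"tx": 0,"ty": 0,"tz": 0,"ax": 0,"ay": 0,"az": 0},
    {"jaw": 16,"tx": 0,"ty": 0,"tz": 0,"ax": 0,"ay": 0,"az": 0},
    {"jaw": 0,"tx": 0,"ty": 0,"tz": 0,"ax": 0,"ay": 0,"az": 0},
    {"jaw": 0,"tx": 0,"ty": 0,"tz": 0,"ax": 0,"ay": 0,"az": 0},
    {"jaw": 0,"tx": 0,"ty": 0,"tz": 0,"ax": 0,"ay": 0,"az": 0}
  ]
}}

```text
t: 7.22
tool_pos: [0.5355, 0.0246, 0.0612]
tcp_rot: [-180.0, 0.1, 174.1]
ft_force: [-1.8, -0.6, 5.8]
opening: 0.0152
gripper_force: 58.5
```

{"name": "send_rows", "arguments": {
  "rows": [
    {"jaw": 0,"tx": 0,"ty": 0,"tz": 0,"ax": 0,"ay": 0,"az": 0},
    {"jaw": 0,"tx": 0,"ty": 0,"tz": 0,"ax": 0,"ay": 0,"az": 0},
    {"jaw": 0,"tx": 0,"ty": 0,"tz": -0.2,"ax": 0,"ay": 0,"az": 0},
    {"jaw": 0,"tx": 0,"ty": 0,"tz": -0.4,"ax": 0,"ay": 0,"az": 0},
    {"jaw": 0,"tx": 0,"ty": 0,"tz": -0.6,"ax": 0,"ay": 0,"az": 0}
  ]
}}

```text
t: 7.63
tool_pos: [0.5337, 0.0247, 0.065]
tcp_rot: [-180.0, -0.2, 174.0]
ft_force: [-0.4, 0.1, -7.4]
opening: 0.0149
gripper_force: 58.5
```

```bash
python3 -c "
from h import *
go([.533,.0245,.13],174)"
```

```text
t7.63 [0.5337 0.0247 0.065 ] [-179.98   -0.2   174.04] F [-0.4  0.1 -7.4] op 0.0149
shift [ 0.09 -0.03 -6.5 ] turn [-0.02 -0.2   0.04]
```

{"name": "send_rows", "arguments": {
  "rows": [
    {"jaw": 0,"tx": 0,"ty": 0,"tz": -0.6,"ax": 0,"ay": 0,"az": 0},
    {"jaw": 0,"tx": 0,"ty": 0,"tz": -1.3,"ax": 0,"ay": 0,"az": 0},
    {"jaw": 0,"tx": 0,"ty": 0,"tz": -2.0,"ax": 0,"ay": 0,"az": 0},
    {"jaw": 0,"tx": 0,"ty": 0,"tz": -2.8,"ax": 0,"ay": 0,"az": 0},
    {"jaw": 0,"tx": 0,"ty": 0,"tz": -3.6,"ax": 0,"ay": 0,"az": 0}
  ]
}}

```text
t: 8.05
tool_pos: [0.5353, 0.0248, 0.1034]
tcp_rot: [180.0, 0.0, 174.1]
ft_force: [0.6, 0.6, -7.5]
opening: 0.0149
gripper_force: 58.8
```

{"name": "send_rows", "arguments": {
  "rows": [
    {"jaw": 0,"tx": 0,"ty": 0,"tz": -0.8,"ax": 0,"ay": 0,"az": 0},
    {"jaw": 0,"tx": 0,"ty": 0,"tz": -1.6,"ax": 0,"ay": 0,"az": 0},
    {"jaw": 0,"tx": 0,"ty": 0,"tz": -2.4,"ax": 0,"ay": 0,"az": 0},
    {"jaw": 0,"tx": 0,"ty": 0,"tz": -3.2,"ax": 0,"ay": 0,"az": 0},
    {"jaw": 0,"tx": 0,"ty": 0,"tz": -3.8,"ax": 0,"ay": 0,"az": 0}
  ]
}}

```text
t: 8.47
tool_pos: [0.5354, 0.0248, 0.1416]
tcp_rot: [180.0, 0.1, 174.1]
ft_force: [0.1, 0.4, -7.3]
opening: 0.0149
gripper_force: 58.8
```

```bash
python3 -c "
from h import *
import pickle
F={n:r.grab_frame(n) for n in('scene','wrist')};pickle.dump(F,open('F5.pkl','wb'))
c=lambda f,x,y,w,h:cv2.resize(f['image'][y:y+h,x:x+w],(400,300),interpolation=cv2.INTER_CUBIC)
cv2.imwrite('pics/s5.png',np.hstack([c(F['scene'],200,165,160,120),c(F['wrist'],0,0,560,420)])[:,:,::-1])
go([.555,-.184,.227],176.5)"
```

```text
t8.57 [0.5361 0.0249 0.1419] [1.7996e+02 1.5000e-01 1.7409e+02] F [ 0.4 -0.3 -7.2] op 0.0146
shift [ -4.05 -20.58  -8.52] turn [ 0.04  0.15 -2.41]
```

View pics/s5.png

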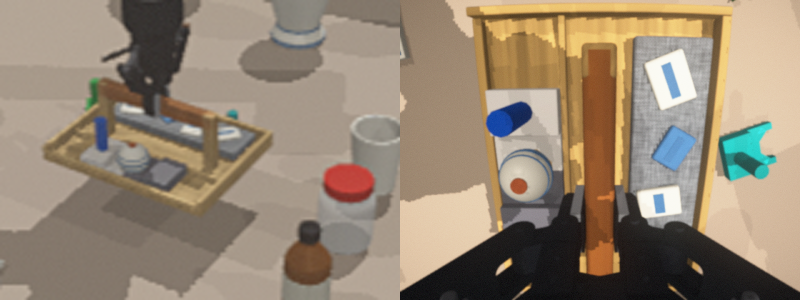

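The tray hangs level in the gripper. In the wrist half the ball is at (525,175) and the knob at (508,120), still butted together. In the scene half the ball is at (133,155). I'll measure the ball's offset from the tool.

```bash
python3 -c "
from h import *
import pickle
np.set_printoptions(precision=4,suppress=True)
F=pickle.load(open('F5.pkl','rb'));w=F['wrist'];s=F['scene'];k=1.4
z=.142-.0612+.024
print('wrist',onz(w,125*k,175*k,z),'scene',onz(s,200+133*.4,165+155*.4,z))
for n,(x,y) in dict(TL=(472,11),TR=(731,13)).items(): print(n,onz(w,(x-400)*k,y*k,z-.002))
for n,(x,y) in dict(far=(272,133),front=(197,212),near=(45,155)).items(): print(n,onz(s,200+x*.4,165+y*.4,z-.002))
"
```

```text
wrist [ 0.5311 -0.0336  0.1048] scene [ 0.5283 -0.0294  0.1048]
TL [ 0.411  -0.0497  0.1028]
TR [0.4302 0.1244 0.1028]
far [0.6662 0.0928 0.1028]
front [ 0.6515 -0.0986  0.1028]
near [ 0.4254 -0.0738  0.1028]
```

{"name": "send_rows", "arguments": {
  "rows": [
    {"jaw": 0,"tx": -0.05,"ty": -0.25,"tz": -0.1,"ax": 0,"ay": 0,"az": 0},
    {"jaw": 0,"tx": -0.15,"ty": -0.7,"tz": -0.3,"ax": 0,"ay": 0,"az": 0},
    {"jaw": 0,"tx": -0.25,"ty": -1.3,"tz": -0.55,"ax": 0,"ay": 0,"az": 0},
    {"jaw": 0,"tx": -0.4,"ty": -2.0,"tz": -0.85,"ax": 0,"ay": 0,"az": 0},
    {"jaw": 0,"tx": -0.6,"ty": -2.9,"tz": -1.2,"ax": 0,"ay": 0,"az": 0}
  ]
}}

```text
t: 8.98
tool_pos: [0.5381, -0.0055, 0.1524]
tcp_rot: [-180.0, -0.0, 174.1]
ft_force: [0.6, -0.2, -7.2]
opening: 0.0148
gripper_force: 58.8
```

{"name": "send_rows", "arguments": {
  "rows": [
    {"jaw": 0,"tx": -0.2,"ty": -1.0,"tz": -0.4,"ax": 0,"ay": 0,"az": 0},
    {"jaw": 0,"tx": -0.4,"ty": -2.0,"tz": -0.8,"ax": 0,"ay": 0,"az": 0},
    {"jaw": 0,"tx": -0.6,"ty": -3.0,"tz": -1.2,"ax": 0,"ay": 0,"az": 0},
    {"jaw": 0,"tx": -0.8,"ty": -4.0,"tz": -1.6,"ax": 0,"ay": 0,"az": 0},
    {"jaw": 0,"tx": -1.0,"ty": -5.0,"tz": -2.0,"ax": 0,"ay": 0,"az": 0}
  ]
}}

```text
t: 9.4
tool_pos: [0.543, -0.0567, 0.1729]
tcp_rot: [180.0, 0.0, 174.1]
ft_force: [0.5, -0.0, -7.5]
opening: 0.0148
gripper_force: 58.8
```

{"name": "send_rows", "arguments": {
  "rows": [
    {"jaw": 0,"tx": -0.2,"ty": -1.0,"tz": -0.4,"ax": 0,"ay": 0,"az": 0},
    {"jaw": 0,"tx": -0.4,"ty": -2.0,"tz": -0.8,"ax": 0,"ay": 0,"az": 0},
    {"jaw": 0,"tx": -0.6,"ty": -3.0,"tz": -1.2,"ax": 0,"ay": 0,"az": 0},
    {"jaw": 0,"tx": -0.8,"ty": -4.0,"tz": -1.6,"ax": 0,"ay": 0,"az": 0},
    {"jaw": 0,"tx": -1.0,"ty": -5.0,"tz": -2.0,"ax": 0,"ay": 0,"az": 0}
  ]
}}

```text
t: 9.82
tool_pos: [0.5478, -0.1072, 0.1928]
tcp_rot: [180.0, -0.0, 174.1]
ft_force: [0.3, -0.2, -7.7]
opening: 0.0146
gripper_force: 58.8
```

```bash
python3 -c "
from h import *
go([.555,-.183,.227],176.6)"
```

```text
t9.82 [ 0.5478 -0.1072  0.1928] [180.    -0.   174.09] F [ 0.3 -0.2 -7.7] op 0.0146
shift [-1.5  -7.46 -3.42] turn [ 0.   -0.   -2.51]
```

{"name": "send_rows", "arguments": {
  "rows": [
    {"jaw": 0,"tx": -0.2,"ty": -1.0,"tz": -0.4,"ax": 0,"ay": 0,"az": -0.3},
    {"jaw": 0,"tx": -0.4,"ty": -2.0,"tz": -0.8,"ax": 0,"ay": 0,"az": -0.8},
    {"jaw": 0,"tx": -0.6,"ty": -3.0,"tz": -1.2,"ax": 0,"ay": 0,"az": -1.4},
    {"jaw": 0,"tx": -0.8,"ty": -3.8,"tz": -1.6,"ax": 0,"ay": 0,"az": -2},
    {"jaw": 0,"tx": -1.0,"ty": -4.4,"tz": -2.0,"ax": 0,"ay": 0,"az": -2.5}
  ]
}}

```text
t: 10.23
tool_pos: [0.5532, -0.1522, 0.2127]
tcp_rot: [-180.0, -0.0, 176.6]
ft_force: [-0.5, 0.2, -7.6]
opening: 0.0148
gripper_force: 58.8
```

{"name": "send_rows", "arguments": {
  "rows": [
    {"jaw": 0,"tx": -0.1,"ty": -0.5,"tz": -0.2,"ax": 0,"ay": 0,"az": 0},
    {"jaw": 0,"tx": -0.2,"ty": -0.9,"tz": -0.4,"ax": 0,"ay": 0,"az": 0},
    {"jaw": 0,"tx": -0.3,"ty": -1.3,"tz": -0.6,"ax": 0,"ay": 0,"az": 0},
    {"jaw": 0,"tx": -0.3,"ty": -1.6,"tz": -0.8,"ax": 0,"ay": 0,"az": 0},
    {"jaw": 0,"tx": -0.3,"ty": -1.8,"tz": -0.9,"ax": 0,"ay": 0,"az": 0}
  ]
}}

```text
t: 10.65
tool_pos: [0.5551, -0.1694, 0.2216]
tcp_rot: [-180.0, 0.0, 176.6]
ft_force: [0.4, -1.0, -7.4]
opening: 0.0148
gripper_force: 58.8
```

```bash
python3 -c "
from h import *
import pickle
F={n:r.grab_frame(n) for n in('scene','top','wrist')};pickle.dump(F,open('F6.pkl','wb'))
c=lambda f,x,y,w,h:cv2.resize(f['image'][y:y+h,x:x+w],(400,300),interpolation=cv2.INTER_CUBIC)
m=np.vstack([np.hstack([c(F['scene'],120,170,240,180),c(F['scene'],170,200,120,90)]),np.hstack([c(F['top'],300,165,200,150),c(F['wrist'],0,0,560,420)])])
cv2.imwrite('pics/s6.png',m[:,:,::-1])
go([.555,-.183,.227],176.6)"
```

```text
t10.80 [ 0.555  -0.1691  0.2214] [179.99  -0.   176.58] F [ 0.8 -0.  -7.8] op 0.0146
shift [-0.08 -1.39 -0.56] turn [ 0.01 -0.   -0.02]
```

View pics/s6.png

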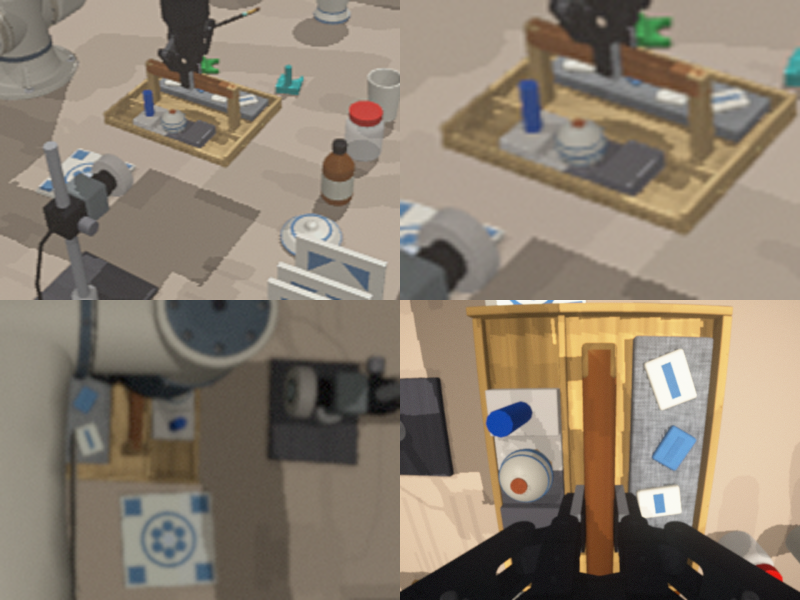

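The mosaic shows the tray level, with the ball and knob still together at (582,142) and (530,105) in the scene crop. The wrist view shows the front edge of the camera base plate from (440,377) to (452,475). I'll use that edge to check the camera's heading and position.

```bash
python3 -c "
from h import *
import pickle
np.set_printoptions(precision=4,suppress=True)
F=pickle.load(open('F6.pkl','rb'));w=F['wrist'];s=F['scene'];k=1.4
a=onz(w,40*k,77*k,.012);b=onz(w,52*k,175*k,.012);print('plate front corner/edge',a,b,np.degrees(np.arctan2(*(b-a)[1::-1])))
z=.2214-.0612+.024
print('ball',onz(w,125*k,475*k-300*k,z),onz(s,170+(582-400)*.3,200+143*.3,z),'yaw edge',np.degrees(np.arctan2(*(onz(w,731*k-400*k,10*k,z)-onz(w,470*k-400*k,10*k,z))[1::-1]))-90)
ring=onz(s,120+116*.6,170+176*.6,.19);print('ring',ring)
"
```

```text
plate front corner/edge [ 0.4691 -0.3871  0.012 ] [ 0.615 -0.402  0.012] -5.830555410949319
ball [ 0.5523 -0.2277  0.1842] [ 0.5538 -0.2276  0.1842] yaw edge -3.4071353400386926
ring [ 0.5517 -0.383   0.19  ]
```

{"name": "send_rows", "arguments": {
  "rows": [
    {"jaw": 0,"tx": 0,"ty": -0.3,"tz": -0.1,"ax": 0,"ay": 0,"az": 0.2},
    {"jaw": 0,"tx": 0,"ty": -0.6,"tz": -0.3,"ax": 0,"ay": 0,"az": 0.4},
    {"jaw": 0,"tx": 0,"ty": -0.9,"tz": -0.4,"ax": 0,"ay": 0,"az": 0.6},
    {"jaw": 0,"tx": 0,"ty": -1.1,"tz": -0.5,"ax": 0,"ay": 0,"az": 0.8},
    {"jaw": 0,"tx": 0,"ty": -1.2,"tz": -0.6,"ax": 0,"ay": 0,"az": 0.8}
  ]
}}

```text
t: 11.22
tool_pos: [0.5543, -0.1815, 0.2275]
tcp_rot: [-180.0, 0.0, 175.7]
ft_force: [-0.8, 0.8, -7.5]
opening: 0.0151
gripper_force: 58.8
```

{"name": "send_rows", "arguments": {
  "rows": [
    {"jaw": 0,"tx": 0,"ty": 0,"tz": 0,"ax": 0,"ay": 0,"az": 0},
    {"jaw": 0,"tx": 0,"ty": 0,"tz": 0,"ax": 0,"ay": 0,"az": 0},
    {"jaw": 0,"tx": 0,"ty": 0,"tz": 0,"ax": 0,"ay": 0,"az": 0},
    {"jaw": 0,"tx": 0,"ty": 0,"tz": 0,"ax": 0,"ay": 0,"az": 0},
    {"jaw": 0,"tx": 0,"ty": 0,"tz": 0,"ax": 0,"ay": 0,"az": 0}
  ]
}}

```text
t: 11.63
tool_pos: [0.5543, -0.181, 0.2273]
tcp_rot: [180.0, -0.0, 175.8]
ft_force: [-0.3, -0.7, -7.5]
opening: 0.0147
gripper_force: 58.8
```

```bash
python3 -c "
from h import *
go([.556,-.181,.227],176)
F={n:r.grab_frame(n) for n in('scene','wrist')}
c=lambda f,x,y,w,h:cv2.resize(f['image'][y:y+h,x:x+w],(400,300),interpolation=cv2.INTER_CUBIC)
cv2.imwrite('pics/s7.png',np.hstack([c(F['scene'],140,190,160,120),c(F['wrist'],0,0,560,420)])[:,:,::-1])"
```

```text
t11.63 [ 0.5543 -0.181   0.2273] [ 1.8000e+02 -1.0000e-02  1.7579e+02] F [-0.3 -0.7 -7.5] op 0.0147
shift [-0.16  0.02  0.03] turn [ 0.   -0.01 -0.21]
```

View pics/s7.png

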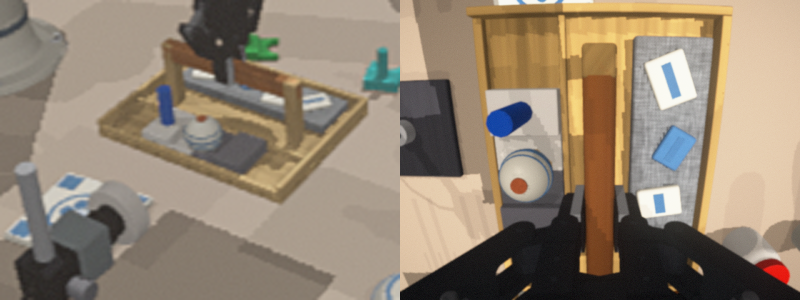

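The tray is held level and still, the ball at (203,133) is in front of the lens at (130,210), and the cradle is shut. I'm handing in.

```bash
python3 -c "
from h import *
print(r.sign_off())"
```

```text
the job is handed in; nothing more can be done
None
```

The job is handed in, but no verdict came back: the white half was pushed flush with the ball in its seat, and the gripper is holding the tray level and still, with the ball within about 5 mm of the focus point by my camera measurements.

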